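# Prime the sample pump by its plunger

### The job

Prime the hand pump on the lab bench: push its round plunger cap right down from above with the fingertips and let it spring fully back up, again and again, until the steel indicator pin beside it stands fully out. Stop there with not one stroke more, and leave the plunger up. Do not pinch or lift anything, do not touch the pin, do not shove the pump about, and leave the bottle, measuring cylinder, jar and vial rack alone.

Things in the scene. Friction and masses are not known exactly. Their poses are not given: they have to be found in the camera images.
- pump: White hand pump, a box 110 mm (its x) by 170 mm (its y) by 120 mm high on rubber feet, about 3 kg, standing loose on the bench. Origin: centre of its underside, z up. On its top stand the plunger at y = +35 mm (x = 0) and the indicator pin at y = -40 mm (x = 0). A short steel outlet sticks out of its +x face 34 mm, at y = +35 mm, 50 mm up.
- plunger_top (a point): Centre of the flat top of the plunger's round grey cap (52 mm across, 14 mm thick, on an 18 mm steel stem); 166 mm above the bench when up. It goes down with the cap.
- plunger (a joint): Plunger's downward travel in m: 0 when up, 0.014 at its bottom stop. Its return spring pushes back with about 8 N at the top and 18 N at the bottom (a few N more when pushed fast), and lifts it by itself in about 0.3 s when let go. A stroke counts only if pressed more than about 10 to 11 mm; press it right down. It is safe to rest on the bottom stop.
- pin (a joint): How far the indicator pin has risen, in m: 0 fully in, 0.050 fully out. It starts anywhere from 0 to 0.022. It rises only while the plunger springs back up after a full stroke: 10 mm a stroke (the first stroke may give 5 to 14 mm), in the end through 0.030 and 0.040 to 0.050; it stays up by itself. Three to five strokes are needed.
- pin_top (a point): Centre of the top of the indicator pin, an upright steel pin 16 mm across in a 28 mm steel collar 6 mm high on the pump's top. Its top is 130 mm above the bench when fully in (4 mm above the collar), 180 mm when fully out; then a narrow dark waist (7 mm across, 4 mm high) at its foot shows just above the collar.
- bottle: White plastic bottle, 60 mm across, 135 mm high, standing loose. Origin: centre of its underside.
- cylinder: Clear measuring cylinder, 26 mm across, foot 60 mm across, 150 mm high, standing loose. Origin: centre of its underside.
- jar: Small amber glass jar, 44 mm across, 60 mm high, standing loose. Origin: centre of its underside.
- rack: White block 190 mm (x) by 110 mm (y) by 60 mm high with capped vials standing up to 80 mm, fixed to the bench. Origin: centre of its underside.
Not all that is in view belongs to the job. What is meant by the pump is not blue or red, and is the smaller of those in its own colour.

How it is judged:
By the outcome, as a careful person would: the job done as asked, in the order asked, and still so for the second after the job is handed in, with the robot touching nothing.
It also fails if it takes over 48 s, if anything falls off the work surface, if the arm or the gripper's body presses on something with over 40 N, if the wrist force passes 120 N, or if a joint passes its speed limit or range.

### The arm

A 6-joint arm with a two-finger parallel gripper is mounted at the origin on the work surface. World frame = base frame: x ahead of the robot, y to its left, z up, the work surface at z = 0. Lengths are in m, angles in degrees, forces in N, time in s.
With the tool pointing down it reaches from about 0.4 to 0.825 m from the base axis. Payload 7 kg.
Tool frame: the origin (TCP) lies midway between the tips of the shut fingers; the grasp point (between the pads) lies 19 mm behind it; z points along the fingers, y is the line along which they close (so a half turn about z gives the same grasp; the last joint's range is limited). The gripper opens to 88 mm and grips with 3 to 60 N. Pads are 19 mm wide; open, the fingers measure 130 mm over their backs; the gripper's body (78 mm by 193 mm) begins 47 mm behind the grasp point.
Start: joints at [-51.675, 20.546, 0.682, 0, -70.136, -16.507], TCP at [0.251, -0.627, 0.196] pointing down, gripper open.
Joint ranges: [-176.03, 176.03], [-82.01, 121.73], [-58.28, 71.71], [-173.87, 95.51], [-174.79, -0.11], [-173.66, 173.66]. Speed limits (degrees/s): [136.94, 136.94, 172.46, 180, 180, 180].

### API

Orientations are given as [roll, pitch, yaw] about the fixed x, y, z axes, in that order (R = Rz(yaw) Ry(pitch) Rx(roll)).
In Python, from plant import r, eyes, workorder gives the robot as it stands.
- The arm moves only by the tool step_arm, never from a script. Its argument "plan" is a list of rows, each a list of 5 numbers: the shift along the tool's x, y, z each as a share of 25 cm, from -1 to 1, then the turn about the tool's z as a share of 60 degrees, from -1 to 1, then the finger opening in mm, from 0 to 87.6. In form: [[x, y, z, turn, jaw], ...]. A call has 1 to 12 rows; each row is the pose to reach, as a shift and turn from the pose commanded when the call began, along the tool's axes at that moment; what a row does not reach only later rows make up. A row lasts 1/12 s, in which the tool goes at most 41.7 mm and 7.16 degrees, less where a joint would pass 70% of its speed; a pose out of reach is approached as far as the arm can. A call with a number of a shift or a turn outside -1 to 1 is refused whole. A call with a gripper value outside its range is refused whole. The fingers move at their own pace and stop on an object; "newtons" is the grip in N (left out, the last holds). Time passes only in rows, so rows that repeat a pose let the fingers close. It gives the time, the measured TCP pose, the force, the opening and the grip force at its end, in the units of the state.
- r.get_state(): the state, without advancing time (a new reading comes with each control period).
- eyes.capture(name): name is "scene" or "side" or "wrist"; returns the picture (400x640x3 uint8, red, green, blue); there is no depth.
- eyes.camera_model(name): a dict with "fov_y" (degrees; the focal length in pixels is half the picture's height over the tangent of half this angle, whatever the lens; pixels are square), "cx", "cy" (the principal point, pixels), "world_to_cam" (4x4, takes a point from world to camera coordinates); the wrist camera has in their place "hand_eye" (4x4, takes a point from camera to tool coordinates, whose origin is the TCP and whose axes are the flange's). Camera axes: x right, y up, looking along -z (the intrinsics and any distortion apply to the point x, -y, -z); pixel columns grow to the right and rows downward; lengths in m; the calibration is good to about 2 mm. A picture is of the moment at which its call begins: read the wrist's pose just before it. camera_model takes no time and is no camera call.
- workorder.close_job(): hands the job in; it is judged then, once.
The state is a dict: "time_s": time; "joints": joint angles; "qd": joint speeds; "joint_torque": joint torques, N m; "tcp_pos": TCP position; "eef_rot": TCP orientation; "contact_force": force on the tool from outside, world axes, zero at the start; "moment": the same for the moment, N m; "gripper_width": finger opening in m; "gripper_force": force on a finger pad.
Only numpy, scipy, OpenCV 4.12 (cv2) and the standard library are available. Lean on these libraries where they do the work, as an engineer would, in place of code of your own. Each camera call takes 0.05 s, during which the arm holds its last target. There are 200 camera calls.

## Working session

There is one attempt and no reset: what is moved stays moved. The work goes in short steps, Python scripts to look and compute and a tool call to move; the robot and the scene stay as the last step left them, time stands still between calls to the robot, and variables do not carry over. Pictures are saved under pics/ and viewed, at most 10 in all, crops included, and the job is handed in when it is done.

Besides the shell and the picture viewer there is one more tool, called after "Emit:" as name([rows], argument=value, ...), one row to a line, values as JSON. step_arm: Moves the arm, as the interface text tells. Its arguments: {"type":"object","properties":{"plan":{"type":"array"},"newtons":{"type":"number"}},"required":["plan"]}

```bash
mkdir -p pics; cat > h.py <<'E'
from plant import r, eyes, workorder
import numpy as np, cv2
def save(n,im): cv2.imwrite(f'pics/{n}.png',im[:,:,::-1])
E
python3 - <<'E'
from h import *
a=eyes.capture('scene');b=eyes.capture('side')
save('scene0',a);save('side0',b)
for n in('scene','side','wrist'):
  m=eyes.camera_model(n);print(n,{k:(np.round(v,4).tolist() if not isinstance(v,(dict,str)) else v) for k,v in m.items()})
s=r.get_state();print(s)
E
```

```text
scene {'fov_y': 57.4093, 'cx': 315.5365, 'cy': 200.728, 'world_to_cam': [[-0.9399, -0.3413, 0.0044, 0.5498], [0.2929, -0.7999, 0.5239, -0.1723], [-0.1753, 0.4937, 0.8518, -1.0368], [0.0, 0.0, 0.0, 1.0]]}
side {'fov_y': 47.1438, 'cx': 318.0873, 'cy': 205.6852, 'world_to_cam': [[0.9231, 0.3846, 0.0046, -0.5159], [-0.3098, 0.7363, 0.6016, 0.0308], [0.228, -0.5567, 0.7988, -1.1441], [0.0, 0.0, 0.0, 1.0]]}
wrist {'fov_y': 61.8398, 'cx': 314.6459, 'cy': 200.5151, 'hand_eye': [[-0.0005, 0.9508, 0.3098, 0.0843], [1.0, 0.0003, 0.0005, 0.0008], [0.0003, 0.3098, -0.9508, -0.1881], [0.0, 0.0, 0.0, 1.0]]}
{'time_s': 0.1, 'joints': array([-5.16751027e+01,  2.05869422e+01,  6.39117088e-01, -1.64763130e-02,
       -7.01365346e+01, -1.65058530e+01]), 'qd': array([ 0.01145978, -0.10809057,  0.17183261,  0.06181288, -0.03599521,
        0.12150329]), 'joint_torque': array([-1.60344749e-03, -5.84160340e+01,  2.93753529e+01,  7.01553494e+00,
        1.01760085e-02, -5.83852352e-05]), 'tcp_pos': array([ 0.25065279, -0.62621479,  0.19502549]), 'eef_rot': array([ 1.79914716e+02, -9.11839017e-03, -1.58186559e+02]), 'contact_force': array([ 0.40363196,  0.84943737, -1.08474172]), 'moment': array([-0.01818048, -0.02018387,  0.0589522 ]), 'gripper_force': 0.0, 'gripper_width': 0.0874155061761766}
```

View pics/scene0.png

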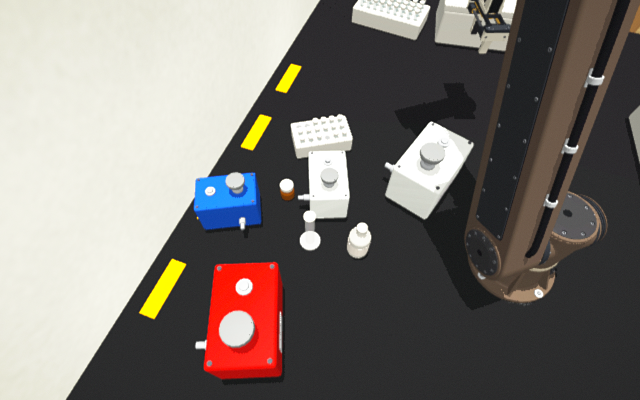

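View pics/side0.png

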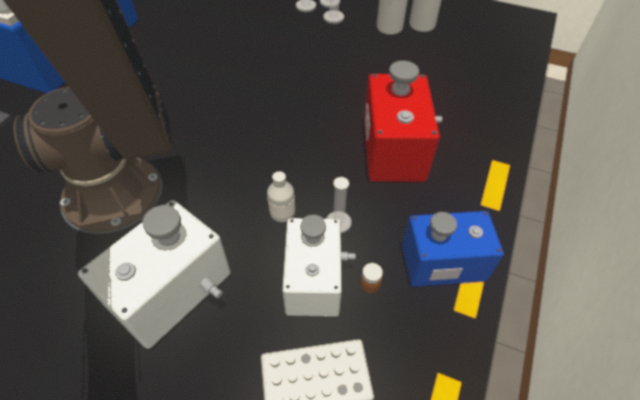

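Scene view: the candidates are the small white pump (scene 328,183; side 313,265), the large white pump (430,168; 160,270), the blue one (228,200) and the red one (244,320). The small white pump fits, because it is neither blue nor red and is the smaller of the two white ones. I'll confirm it in an enlarged crop.

```bash
cat >> h.py <<'E'
def ray(n,u,v,s=None):
    m=eyes.camera_model(n);f=200/np.tan(np.radians(m['fov_y']/2))
    d=np.array([(u-m['cx'])/f,-(v-m['cy'])/f,-1.])
    if n=='wrist':
        from scipy.spatial.transform import Rotation as R
        T=np.eye(4);T[:3,:3]=R.from_euler('xyz',s['eef_rot'],degrees=True).as_matrix();T[:3,3]=s['tcp_pos'];T=T@np.array(m['hand_eye'])
    else: T=np.linalg.inv(np.array(m['world_to_cam']))
    d=T[:3,:3]@d
    return T[:3,3],d/np.linalg.norm(d)
def plane(n,u,v,z,s=None):
    o,d=ray(n,u,v,s);return o+d*(z-o[2])/d[2]
def tri(r1,r2):
    (a,d),(b,e)=r1,r2
    t=np.linalg.lstsq(np.c_[d,-e],b-a,rcond=None)[0];p=a+t[0]*d;q=b+t[1]*e
    return (p+q)/2,np.linalg.norm(p-q)
E
python3 - <<'E'
from h import *
a=cv2.imread('pics/scene0.png');b=cv2.imread('pics/side0.png')
A=cv2.resize(a[135:235,280:360],None,fx=5,fy=5,interpolation=cv2.INTER_CUBIC)
B=cv2.resize(b[205:325,275:371],None,fx=500/120,fy=500/120,interpolation=cv2.INTER_CUBIC)
cv2.imwrite('pics/crop1.png',np.hstack([A,B]));print(A.shape,B.shape)
for nm,p,q in[('cap',(330,174),(313,224)),('pin',(327,160),(313,269))]:
  print(nm,tri(ray('scene',*p),ray('side',*q)))
E
```

```text
(500, 400, 3) (500, 400, 3)
cap (array([0.54460187, 0.00285346, 0.16690938]), np.float64(0.0030161289642131072))
pin (array([ 0.57558835, -0.06839036,  0.12874498]), np.float64(0.0013225325901172914))
```

View pics/crop1.png

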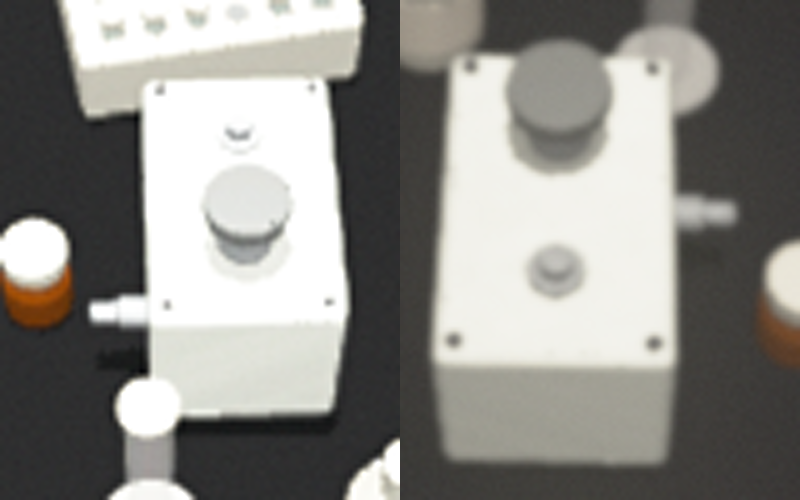

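The crop confirms a white pump with a grey cap (scene 329,175; side 313,227) and an indicator pin (scene 327,161; side 313,269), which stands almost fully in. Triangulated heights of 167 and 129 mm and a spacing of 78 mm agree with the text. Next I'll check the tall neighbour's height for the path, and the shift in tool axes.

```bash
python3 - <<'E'
from h import *
from scipy.spatial.transform import Rotation as R
cap,g=tri(ray('scene',329.4,175.2),ray('side',313.2,226.4));print('cap',cap,g)
pin,g2=tri(ray('scene',327.8,160.8),ray('side',313.3,269));print('pin',pin,g2, np.linalg.norm((cap-pin)[:2]))
print('big cap',tri(ray('scene',432,152),ray('side',163,221)))
s=r.get_state();M=R.from_euler('xyz',s['eef_rot'],degrees=True).as_matrix()
print('shift share',M.T@(cap-s['tcp_pos'])/.25,'pin rel cap in tool',M.T@(pin-cap))
E
```

```text
cap [0.54574924 0.00227645 0.1600476 ] 0.0020728237061509187
pin [ 0.57427209 -0.06751351  0.12659082] 0.004194257042046662 0.07539358110799553
big cap (array([ 0.30354222, -0.1260662 ,  0.21344231]), np.float64(0.001992637429122173))
shift share [-2.03004413  1.89513745  0.14240954] pin rel cap in tool [-0.00055296 -0.07544131  0.03334444]
```

Emit:
step_arm([
  [0,0,-0.16,0,0],
  [0,0,-0.33,0,0],
  [0,0,-0.5,0,0],
  [-0.11,0.11,-0.5,0,0],
  [-0.22,0.22,-0.5,0,0],
  [-0.33,0.33,-0.5,0,0],
  [-0.44,0.44,-0.5,0,0],
  [-0.55,0.55,-0.5,0,0],
  [-0.66,0.66,-0.5,0,0],
  [-0.77,0.77,-0.5,0,0],
  [-0.88,0.88,-0.5,0,0],
  [-0.98,0.98,-0.5,0,0],
])

```text
time_s: 1.1
tcp_pos: [0.3874, -0.306, 0.3207]
eef_rot: [180.0, 0.0, -158.2]
contact_force: [1.0, -0.2, -0.6]
gripper_width: 0.0134
gripper_force: 0.0
```

Emit:
step_arm([
  [-0.11,0.1,0,0,0],
  [-0.22,0.2,0,0,0],
  [-0.33,0.3,0,0,0],
  [-0.44,0.4,0,0,0],
  [-0.55,0.5,0,0,0],
  [-0.66,0.6,0,0,0],
  [-0.77,0.7,0,0,0],
  [-0.88,0.8,0,0,0],
  [-0.98,0.91,0,0,0],
  [-0.98,0.91,0,0,0],
  [-0.98,0.91,0,0,0],
])

```text
time_s: 2.02
tcp_pos: [0.5303, -0.0041, 0.3199]
eef_rot: [180.0, -0.1, -158.0]
contact_force: [-0.3, -0.1, 0.1]
gripper_width: 0.0002
gripper_force: 0.0
```

```bash
python3 - <<'E'
from h import *
s=r.get_state();w=eyes.capture('wrist');save('w1',w)
import pickle;pickle.dump(s,open('w1.pkl','wb'))
print(s['time_s'],s['tcp_pos'],s['eef_rot'],s['contact_force'],s['gripper_width'])
E
```

```text
2.0167 [ 0.53029503 -0.00408354  0.3198723 ] [ 1.79980357e+02 -1.07514425e-01 -1.58009987e+02] [-0.33501269 -0.1278254   0.13557879] 0.0002013366575908768
```

View pics/w1.png

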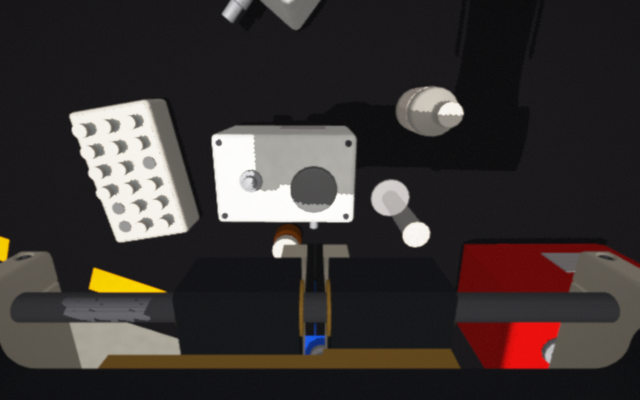

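The wrist view shows the small white pump with its cap at (314,189), its pin at (251,181), and the shut fingers' tips at (315,250).

```bash
python3 - <<'E'
from h import *
import pickle
from scipy.spatial.transform import Rotation as R
s=pickle.load(open('w1.pkl','rb'));M=R.from_euler('xyz',s['eef_rot'],degrees=True).as_matrix()
w=cv2.imread('pics/w1.png');g=w[160:216,270:352].max(2)
m=((g<110)).astype('uint8');cs,_=cv2.findContours(m,0,2);c=max(cs,key=cv2.contourArea)
(u,v),rad=cv2.minEnclosingCircle(c);x,y,ww,hh=cv2.boundingRect(c);print(u+270,v+160,rad,x+270,y+160,ww,hh)
for U,V in((u+270,v+160),(313.5,189)):
  cap=plane('wrist',U,V,.166,s);print('cap',cap,'share',M.T@(cap-s['tcp_pos'])/.25)
print('tri',tri(ray('wrist',313.5,189,s),ray('side',313.2,226.4)),tri(ray('wrist',313.5,189,s),ray('scene',329.4,175.2)))
pin=plane('wrist',251,181,.131,s);print('pin',pin,np.linalg.norm((pin-cap)[:2]))
p=[plane('wrist',*q,.120,s) for q in((219,143),(347,142),(224,215),(348,215))];print(np.round(p,4))
E
```

```text
313.2985076904297 188.46641731262207 22.974952697753906 291 166 46 39
cap [5.42951006e-01 2.00479614e-04 1.66000000e-01] share [-0.05451234 -0.00327743  0.61538689]
cap [0.54341853 0.0006196  0.166     ] share [-0.05687415 -0.00242316  0.61538275]
tri (array([0.54594188, 0.00205385, 0.15947696]), np.float64(0.0021101540983736963)) (array([0.54507317, 0.00132557, 0.1592685 ]), np.float64(0.00027147697294544615))
pin [ 0.57099302 -0.06688999  0.131     ] 0.07292391133429645
[[ 0.5452 -0.1167  0.12  ]
 [ 0.4888  0.0202  0.12  ]
 [ 0.6282 -0.085   0.12  ]
 [ 0.5708  0.0575  0.12  ]]
```

Emit:
step_arm([
  [-0.03,0,0.1,0,0],
  [-0.058,0,0.2,0,0],
  [-0.058,0,0.3,0,0],
  [-0.058,0,0.4,0,0],
  [-0.058,0,0.48,0,0],
  [-0.058,0,0.54,0,0],
  [-0.058,0,0.57,0,0],
  [-0.058,0,0.58,0,0],
  [-0.058,0,0.58,0,0],
  [-0.058,0,0.58,0,0],
])

```text
time_s: 2.9
tcp_pos: [0.5442, -0.0008, 0.177]
eef_rot: [-180.0, 0.1, -158.2]
contact_force: [-0.3, 0.7, -0.0]
gripper_width: 0.0005
gripper_force: 0.0
```

```bash
python3 - <<'E'
from h import *
s=r.get_state();a=[eyes.capture(n) for n in('side','scene','wrist')]
for n,i in zip(('side','scene','wrist'),a): save(n+'2',i)
print(s['time_s'],s['tcp_pos'],s['eef_rot'],s['contact_force'])
f=lambda i,x,y,w,h:cv2.resize(i[y:y+h,x:x+w],(400,300),interpolation=cv2.INTER_CUBIC)
save('mix2',np.vstack([np.hstack([f(a[0],265,200,106,80),f(a[1],275,120,106,80)]),np.hstack([f(a[2],0,0,640,400),f(a[2],200,100,240,180)])]))
E
```

```text
2.9 [ 0.54415242 -0.00080187  0.17697675] [-1.79977541e+02  8.43612254e-02 -1.58204306e+02] [-0.30955527  0.67074722 -0.02172634]
```

View pics/mix2.png

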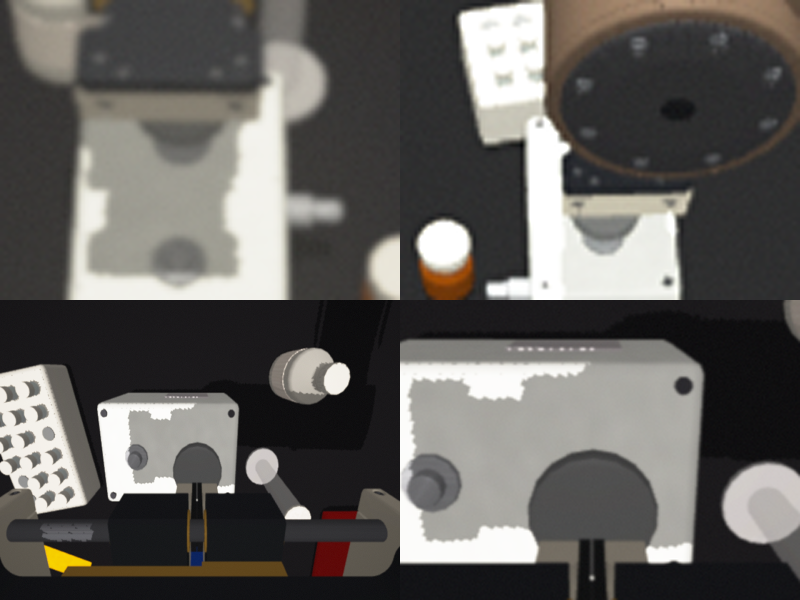

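The fingertips are centred over the cap, and the pin is in view of the wrist camera at (217,250). Now the first press.

Emit:
step_arm([
  [0,0,0.02,0,0],
  [0,0,0.04,0,0],
  [0,0,0.055,0,0],
  [0,0,0.07,0,0],
  [0,0,0.085,0,0],
  [0,0,0.095,0,0],
  [0,0,0.1,0,0],
  [0,0,0.1,0,0],
  [0,0,0.1,0,0],
])

```text
time_s: 3.8
tcp_pos: [0.5437, -0.0005, 0.1509]
eef_rot: [-180.0, -0.0, -158.2]
contact_force: [-0.4, -0.1, 0.6]
gripper_width: 0.0002
gripper_force: 0.0
```

There's no force at 0.151, so I'll look before going further.

```bash
python3 - <<'E'
from h import *
s=r.get_state();a=[eyes.capture(n) for n in('side','scene','wrist')]
for n,i in zip(('side','scene','wrist'),a): save(n+'3',i)
print(s['time_s'],s['tcp_pos'],s['contact_force'],s['joint_torque'])
f=lambda i,x,y,w,h:cv2.resize(i[y:y+h,x:x+w],(400,300),interpolation=cv2.INTER_CUBIC)
save('mix3',np.vstack([np.hstack([f(a[0],265,200,106,80),f(a[1],275,120,106,80)]),np.hstack([f(a[2],0,0,640,400),f(a[2],200,160,200,150)])]))
E
```

```text
3.8 [ 5.43661856e-01 -4.69393402e-04  1.50867926e-01] [-0.36100786 -0.07737529  0.55249334] [-1.44158520e-05 -4.13104999e+01  2.67549562e+01  6.36710599e+00
 -6.45688525e-02 -1.86024909e-04]
```

View pics/mix3.png

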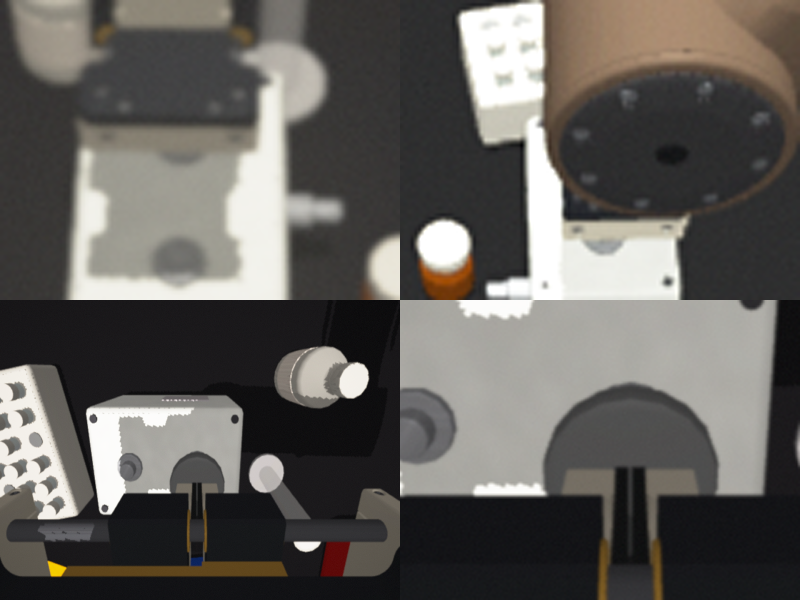

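The fingertips are over the cap but apparently not loading it yet, so I'll probe down in small steps.

Emit:
step_arm([
  [0,0,0.006,0,0],
  [0,0,0.012,0,0],
  [0,0,0.012,0,0],
])

```text
time_s: 4.2
tcp_pos: [0.5434, -0.0005, 0.1475]
eef_rot: [180.0, -0.0, -158.2]
contact_force: [-0.4, 0.2, -0.4]
gripper_width: 0.0004
gripper_force: 0.0
```

```bash
python3 - <<'E'
from h import *
import pickle
s1=pickle.load(open('w1.pkl','rb'));s2=dict(s1,tcp_pos=np.array([.5442,-.0008,.177]),eef_rot=np.array([-180,.08,-158.2]));s3=dict(s2,tcp_pos=np.array([.5437,-.0005,.1509]))
s4=r.get_state();w=eyes.capture('wrist');save('wrist4',w)
from scipy.optimize import brentq
for n,s,v0 in(('w1',s1,189),('wrist2',s2,222),('wrist3',s3,236),('wrist4',s4,238)):
  g=cv2.GaussianBlur(cv2.imread(f'pics/{n}.png'),(3,3),0).max(2).astype(int)
  best=None
  for v in range(v0-12,v0+6):
    row=g[v];d=row[2:]-row[:-2]
    L=250+np.argmin(d[249:310]);Rr=318+np.argmax(d[317:385])
    if best is None or Rr-L>best[1]-best[0]: best=(L,Rr,v)
  L,Rr,v=best
  col=g[:,314];d=col[2:]-col[:-2];t=150+np.argmin(d[149:v0-10])
  f=lambda h:np.linalg.norm(plane('wrist',L,v,h,s)-plane('wrist',Rr,v,h,s))-.052
  h=brentq(f,0.05,.25);print(n,best,'top',t,'h',h,'ctr',(plane('wrist',L,v,h,s)+plane('wrist',Rr,v,h,s))/2)
big=cv2.resize(w[150:300,215:415],None,fx=4,fy=4,interpolation=cv2.INTER_CUBIC);save('big4',big)
E
```

```text
Traceback (most recent call last):
ValueError: f(a) and f(b) must have different signs
```

```bash
python3 - <<'E'
from h import *
import pickle
s1=pickle.load(open('w1.pkl','rb'));s2=dict(s1,tcp_pos=np.array([.5442,-.0008,.177]),eef_rot=np.array([-180,.08,-158.2]));s3=dict(s2,tcp_pos=np.array([.5437,-.0005,.1509]))
s4=r.get_state()
w=cv2.imread('pics/wrist4.png')
from scipy.optimize import brentq
for n,s,v0,hw in(('w1',s1,189,23),('wrist2',s2,222,39),('wrist3',s3,240,43),('wrist4',s4,240,45)):
  g=cv2.GaussianBlur(cv2.imread(f'pics/{n}.png'),(3,3),0).max(2).astype(int)
  out=[]
  for v in range(v0-8,v0+4):
    d=g[v][2:]-g[v][:-2];a=314-hw-5;b=314+hw-5
    out.append((a+1+np.argmin(d[a:a+10]),b+1+np.argmax(d[b:b+10]),v))
  L,Rr,v=max(out,key=lambda o:o[1]-o[0])
  f=lambda h:np.linalg.norm(plane('wrist',L,v,h,s)-plane('wrist',Rr,v,h,s))
  h=brentq(lambda h:f(h)-.052,0.0,.3);print(n,(L,Rr,v),'h',h,'ctr',(plane('wrist',L,v,h,s)+plane('wrist',Rr,v,h,s))/2)
cv2.imwrite('pics/big4.png',cv2.resize(w[150:300,215:415],None,fx=4,fy=4,interpolation=cv2.INTER_CUBIC))
print(s4['time_s'])
E
```

```text
w1 (np.int64(290), np.int64(337), 186) h 0.15165827942164267 ctr [0.54403887 0.00081901 0.15165828]
wrist2 (np.int64(276), np.int64(354), 224) h 0.15824214723802033 ctr [ 5.43491699e-01 -1.11654957e-04  1.58242147e-01]
wrist3 (np.int64(271), np.int64(359), 240) h 0.1585711074982347 ctr [ 5.42464717e-01 -4.16208349e-05  1.58571107e-01]
wrist4 (np.int64(270), np.int64(359), 243) h 0.15788523201507662 ctr [ 5.42999292e-01 -5.00029590e-05  1.57885232e-01]
4.25
```

View pics/big4.png

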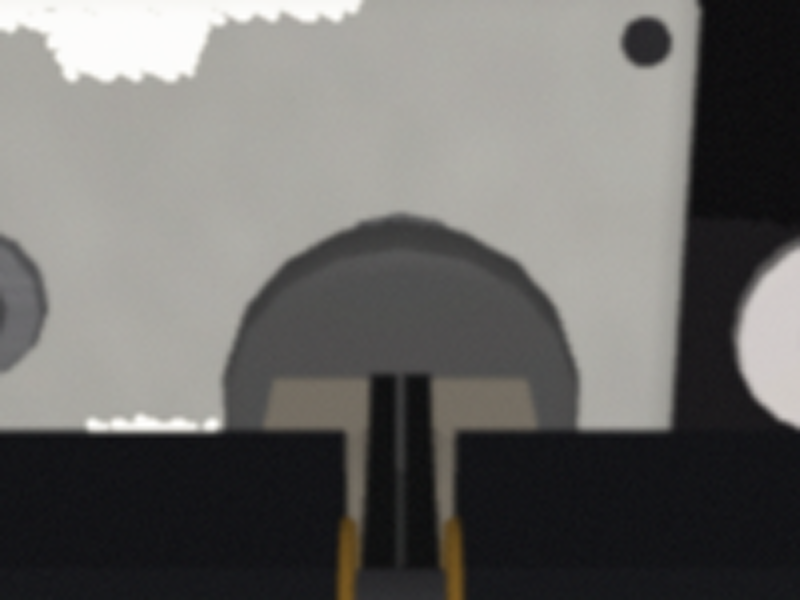

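The enlarged view shows the cap about 353 px wide in the crop and still up (h≈0.158 in all views), with the shut tips (crop 268–535, edge at row 375) in the air in front of it. The real contact lies lower, so I'll keep probing gently.

Emit:
step_arm([
  [0,0,0.007,0,0],
  [0,0,0.014,0,0],
  [0,0,0.02,0,0],
  [0,0,0.02,0,0],
])

```text
time_s: 4.58
tcp_pos: [0.5433, -0.0005, 0.1424]
eef_rot: [180.0, -0.0, -158.2]
contact_force: [0.5, 0.4, -0.3]
gripper_width: 0.0005
gripper_force: 0.0
```

Emit:
step_arm([
  [0,0,0.007,0,0],
  [0,0,0.014,0,0],
  [0,0,0.02,0,0],
  [0,0,0.02,0,0],
])

```text
time_s: 4.92
tcp_pos: [0.5434, -0.0005, 0.1375]
eef_rot: [180.0, -0.0, -158.2]
contact_force: [0.4, 0.6, 0.1]
gripper_width: 0.0005
gripper_force: 0.0
```

```bash
python3 - <<'E'
from h import *
s=r.get_state();w=eyes.capture('wrist');b=eyes.capture('side');save('wrist5',w);save('side5',b)
print(s['tcp_pos'],s['contact_force'])
f=lambda i,x,y,ww,h:cv2.resize(i[y:y+h,x:x+ww],(400,500),interpolation=cv2.INTER_CUBIC)
save('mix5',np.hstack([f(w,235,130,160,200),f(b,265,180,96,120)]))
E
```

```text
[ 5.43383934e-01 -5.21828543e-04  1.37465787e-01] [0.4214665  0.5949501  0.13535081]
```

View pics/mix5.png

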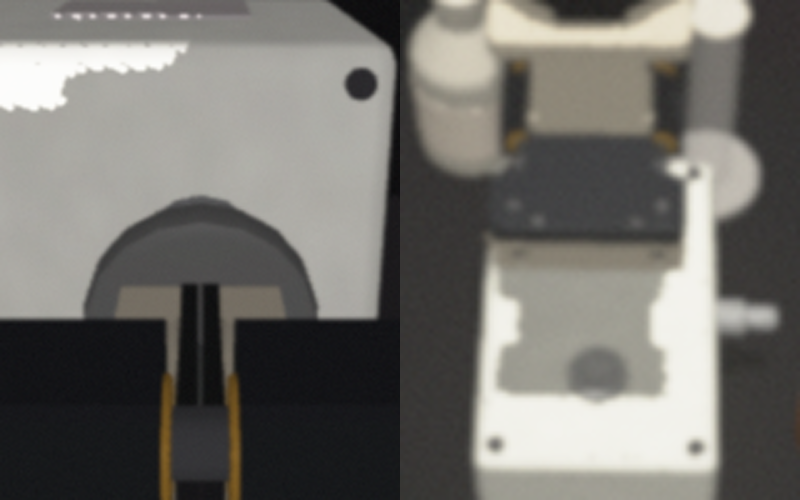

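The wrist view shows the cap 93 px wide and still fully up, with the tips' edge at row 244. The side view shows the pin clear of the hand. So the real tips end about 20–30 mm short of the stated TCP, and the gripper body will ride lower over the pin than planned. I'll lift and turn 90° so the body's narrow side faces the pin.

Emit:
step_arm([
  [0,0,-0.06,0,0],
  [0,0,-0.12,0,0],
  [0,0,-0.12,-0.11,0],
  [0,0,-0.12,-0.22,0],
  [0,0,-0.12,-0.33,0],
  [0,0,-0.12,-0.44,0],
  [0,0,-0.12,-0.55,0],
  [0,0,-0.12,-0.66,0],
  [0,0,-0.12,-0.77,0],
  [0,0,-0.12,-0.88,0],
  [0,0,-0.12,-1,0],
  [0,0,-0.12,-1,0],
])

```text
time_s: 6.02
tcp_pos: [0.5437, -0.0005, 0.168]
eef_rot: [-180.0, 0.0, -97.8]
contact_force: [0.5, -1.0, 0.1]
gripper_width: 0.0005
gripper_force: 0.0
```

Emit:
step_arm([
  [0,0,0,-0.11,0],
  [0,0,0,-0.22,0],
  [0,0,0,-0.33,0],
  [0,0,0,-0.44,0],
  [0,0,0,-0.5,0],
  [0,0,0,-0.5,0],
  [0,0,0,-0.5,0],
])

```text
time_s: 6.6
tcp_pos: [0.5436, -0.0005, 0.1679]
eef_rot: [-180.0, 0.0, -68.5]
contact_force: [-1.0, -0.5, 0.4]
gripper_width: 0.0004
gripper_force: 0.0
```

```bash
python3 - <<'E'
from h import *
s=r.get_state();w=eyes.capture('wrist');b=eyes.capture('side');save('wrist6',w);save('side6',b)
print(s['time_s'],s['tcp_pos'],s['joints'],s['contact_force'])
f=lambda i,x,y,ww,h:cv2.resize(i[y:y+h,x:x+ww],(400,500),interpolation=cv2.INTER_CUBIC)
save('mix6',np.hstack([f(w,160,0,320,400),f(b,240,160,128,160)]))
E
```

```text
6.6 [ 5.43620606e-01 -4.71351458e-04  1.67932445e-01] [ 2.06094767e+01  9.39702919e+00 -1.83238751e+01 -9.94711694e-04
 -6.22721869e+01  9.14057472e-01] [-1.01404108 -0.46434503  0.43847586]
```

View pics/mix6.png

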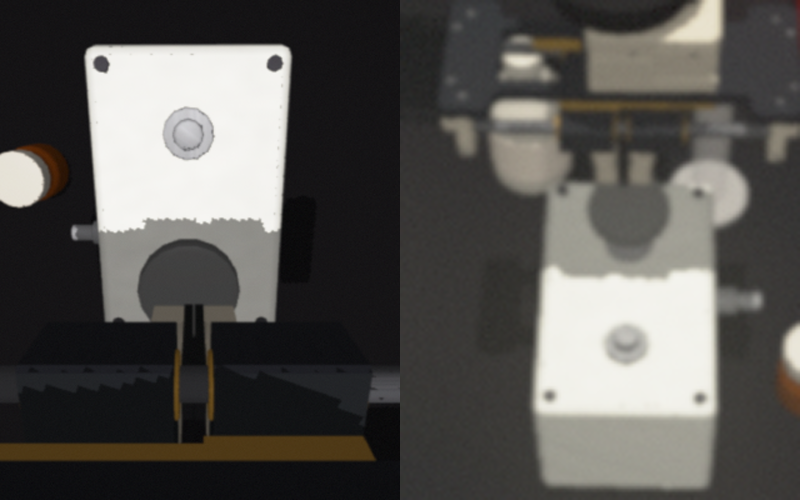

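```bash
python3 - <<'E'
from h import *
m=eyes.camera_model('side');f=200/np.tan(np.radians(m['fov_y']/2));T=np.array(m['world_to_cam'])
def pr(p):
  c=T@np.r_[p,1];return np.round([m['cx']+f*c[0]/-c[2],m['cy']-f*c[1]/-c[2]],1)
for z in(.168,.18,.19,.2,.21):print(z,pr([.5436,-.0005,z]))
s=r.get_state();from scipy.spatial.transform import Rotation as R
M=R.from_euler('xyz',s['eef_rot'],degrees=True).as_matrix()
# intersect wrist ray of tip front edge and side ray of tip
print(tri(ray('wrist',315,244,s),ray('side',311,219)), 'cap side ray@.166',plane('side',313.2,226.4,.166),plane('side',313.2,226.4,.158))
p=tri(ray('wrist',315,244,s),ray('side',311,219))[0];print('tip in tool',M.T@(p-s['tcp_pos']))
E
```

```text
0.168 [311.1 224.8]
0.18 [311.  221.2]
0.19 [311.  218.2]
0.2 [310.9 215.1]
0.21 [310.9 211.9]
(array([ 0.54752308, -0.00985541,  0.20155753]), np.float64(0.00041905017220435106)) cap side ray@.166 [ 0.54835085 -0.00114991  0.166     ] [0.54618302 0.00388009 0.158     ]
tip in tool [ 0.0101583  -0.00019194 -0.03365655]
```

The two views agree on the tip's front edge to 0.4 mm: tool x +10 mm, z −34 mm. So the shut tips sit 34 mm behind the nominal TCP, and contact should come near TCP z ≈ 0.13, with the bottom near 0.115. I'll go down to just past contact.

Emit:
step_arm([
  [0,0,0.04,0,0],
  [0,0,0.08,0,0],
  [0,0,0.11,0,0],
  [0,0,0.13,0,0],
  [0,0,0.145,0,0],
  [0,0,0.155,0,0],
  [0,0,0.16,0,0],
  [0,0,0.16,0,0],
])

```text
time_s: 7.37
tcp_pos: [0.5428, -0.0007, 0.1281]
eef_rot: [179.9, -0.0, -68.2]
contact_force: [-6.7, 1.5, 12.2]
gripper_width: 0.0008
gripper_force: 6.1
```

Contact is at TCP ≈ 0.134. Now to the bottom.

Emit:
step_arm([
  [0,0,0.012,0,0],
  [0,0,0.024,0,0],
  [0,0,0.034,0,0],
  [0,0,0.038,0,0],
  [0,0,0.038,0,0],
])

```text
time_s: 7.78
tcp_pos: [0.543, -0.0007, 0.1214]
eef_rot: [180.0, -0.1, -68.1]
contact_force: [-15.7, 2.6, 32.3]
gripper_width: 0.0005
gripper_force: 16.2
```

32 N exceeds the 18 N spring, so the plunger is on its bottom stop. Release and look at the pin.

Emit:
step_arm([
  [0,0,-0.06,0,0],
  [0,0,-0.12,0,0],
  [0,0,-0.14,0,0],
  [0,0,-0.14,0,0],
  [0,0,-0.14,0,0],
  [0,0,-0.14,0,0],
  [0,0,-0.14,0,0],
  [0,0,-0.14,0,0],
])

```text
time_s: 8.45
tcp_pos: [0.5432, -0.0006, 0.1525]
eef_rot: [179.9, 0.0, -68.2]
contact_force: [0.5, 0.7, -0.1]
gripper_width: 0.0003
gripper_force: 0.0
```

```bash
cat >> h.py <<'E'
def look(k):
    s=r.get_state();w=eyes.capture('wrist');b=eyes.capture('side');save(f'wrist{k}',w);save(f'side{k}',b)
    print(s['time_s'],s['tcp_pos'],s['contact_force'])
    f=lambda i,x,y,ww,h:cv2.resize(i[y:y+h,x:x+ww],(400,500),interpolation=cv2.INTER_CUBIC)
    save(f'mix{k}',np.hstack([f(w,160,0,320,400),f(b,280,210,72,90)]))
E
python3 -c "
from h import *
look(7)"
```

```text
8.45 [ 0.54317207 -0.00059479  0.15245338] [ 0.46991785  0.67011172 -0.09659993]
```

View pics/mix7.png

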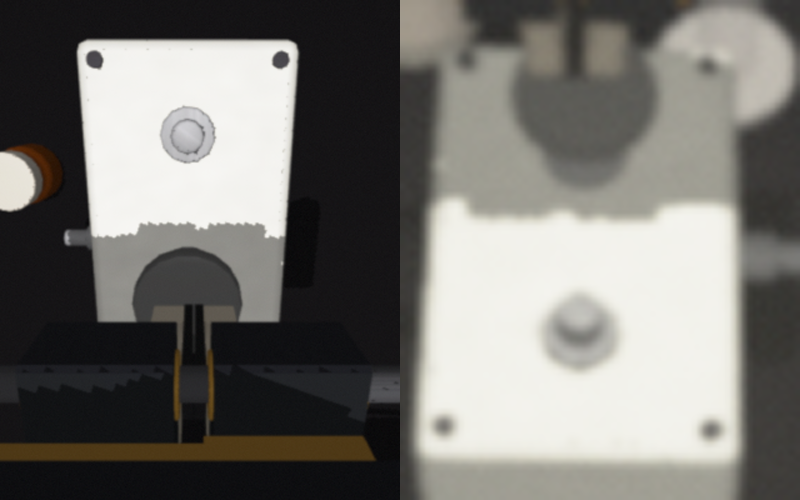

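The wrist view shows the pin as a bright disc at crop (188,135) and the cap free and up at (188,280). The side view shows the pin top at (312,266), slightly above its collar (312,269). That uses all 10 pictures, so from here I'll measure the pin numerically from its edge profile in the side view.

```bash
cat >> h.py <<'E'
def blob(k,show=0):
    g=cv2.imread(f'pics/side{k}.png').max(2)
    W=g[248:285,298:328]
    m=(W<205).astype('uint8');n,l,st,c=cv2.connectedComponentsWithStats(m)
    for i in range(1,n):
        if st[i,4]>20: print(k,'box',st[i,:5]+[298,248,0,0,0])
    if show: print('rows 248..: ',g[248:282,311:315].mean(1).astype(int).tolist())
E
python3 - <<'E'
from h import *
m=eyes.camera_model('side');f=200/np.tan(np.radians(m['fov_y']/2));T=np.array(m['world_to_cam'])
for z in(.126,.13,.14,.15,.16,.17,.18):
  c=T@np.r_[.5735,-.0675,z,1];print(z,m['cx']+f*c[0]/-c[2],m['cy']-f*c[1]/-c[2])
for k in(0,6,7):blob(k,1)
E
```

```text
0.126 311.83582653953846 268.93001420089536
0.13 311.82260927590875 267.89664929035314
0.14 311.7891383846776 265.2797956440947
0.15 311.75504276134654 262.6140985875417
0.16 311.7203047502664 259.89817774960824
0.17 311.68490602416864 257.1306002500474
0.18 311.6488275519242 254.30987817867586
0 box [306 264  13  13 129]
rows 248..:  [240, 242, 243, 243, 243, 243, 243, 243, 242, 242, 242, 242, 243, 242, 239, 223, 200, 190, 192, 193, 192, 182, 156, 144, 159, 178, 181, 178, 204, 232, 240, 242, 242, 242]
6 box [306 264  13  13 129]
rows 248..:  [193, 226, 239, 242, 242, 243, 243, 242, 242, 242, 242, 242, 243, 242, 238, 222, 198, 189, 190, 193, 192, 180, 155, 142, 158, 178, 180, 177, 203, 232, 240, 242, 242, 242]
7 box [311 248  15   2  25]
7 box [306 263  13  14 136]
rows 248..:  [176, 208, 233, 241, 243, 242, 243, 242, 242, 242, 242, 242, 242, 239, 226, 205, 192, 192, 192, 190, 175, 147, 127, 132, 157, 177, 181, 177, 203, 231, 240, 242, 242, 242]
```

```bash
python3 - <<'E'
from h import *
m=eyes.camera_model('side');f=200/np.tan(np.radians(m['fov_y']/2));T=np.array(m['world_to_cam'])
C=np.linalg.inv(T)[:3,3]
def v(p):
  c=T@np.r_[p,1];return m['cy']-f*c[1]/-c[2]
p=np.array([.5735,-.0675]);h=(C[:2]-p);h/=np.linalg.norm(h)
print('collar foot front',v([*(p+.014*h),.120]),'top back',v([*(p-.014*h),.126]),'top front',v([*(p+.014*h),.126]))
for z in(.130,.135,.14,.145,.15,.16,.17,.18):print(z,'front',v([*(p+.008*h),z]),'back',v([*(p-.008*h),z]))
# wrist: pin disc edges
for k in (6,7):
  g=cv2.imread(f'pics/wrist{k}.png').max(2).astype(int);print(g[107,285:340].tolist())
E
```

```text
collar foot front 276.9735254460382 top back 262.52584743646895 top front 275.4586145924022
0.13 front 271.61976579684864 back 264.2143970349778
0.135 front 270.3273284673284 back 262.90231991913373
0.14 front 269.0228741052526 back 261.5781782930354
0.145 front 267.7062343269493 back 260.2418049889092
0.15 front 266.3772375881094 back 258.89302973624666
0.16 front 263.6814707992317 back 256.1575763536424
0.17 front 260.93413528659215 back 253.37039112689425
0.18 front 258.13373703290245 back 250.52999254798445
[243, 243, 243, 241, 230, 194, 185, 193, 193, 192, 194, 193, 183, 156, 163, 180, 188, 192, 191, 194, 195, 196, 199, 201, 203, 205, 206, 205, 205, 202, 198, 195, 193, 193, 190, 182, 162, 142, 178, 196, 196, 195, 194, 190, 171, 169, 223, 241, 243, 243, 243, 244, 243, 243, 243]
[243, 241, 226, 186, 182, 192, 193, 193, 192, 192, 189, 168, 157, 170, 184, 190, 194, 196, 198, 198, 200, 202, 206, 208, 210, 210, 208, 205, 201, 199, 198, 196, 195, 192, 190, 185, 166, 125, 125, 176, 195, 195, 195, 194, 185, 152, 176, 232, 242, 243, 243, 243, 243, 243, 243]
```

The disc edge puts the pin at ≈ 10 mm after the first stroke (it was ≈ 5 mm), so four more strokes are expected: 20, 30, 40, 50. I'll do one stroke per call and check the pin after each.

Emit:
step_arm([
  [0,0,0.07,0,0],
  [0,0,0.105,0,0],
  [0,0,0.13,0,0],
  [0,0,0.14,0,0],
  [0,0,0.14,0,0],
  [0,0,0.14,0,0],
  [0,0,0.07,0,0],
  [0,0,0,0,0],
  [0,0,0,0,0],
  [0,0,0,0,0],
  [0,0,0,0,0],
  [0,0,0,0,0],
])

```text
time_s: 9.55
tcp_pos: [0.5429, -0.0006, 0.1523]
eef_rot: [179.9, 0.0, -68.2]
contact_force: [-0.8, 0.4, 0.2]
gripper_width: 0.0007
gripper_force: 0.0
```

```bash
python3 -c "
from h import *
look(8);blob(8,1)"
```

```text
9.55 [ 0.54291925 -0.0006176   0.15233539] [-0.77866933  0.42647073  0.16412278]
8 box [311 248  15   2  25]
8 box [306 261  13  16 152]
rows 248..:  [174, 207, 233, 241, 242, 243, 242, 242, 242, 242, 240, 232, 216, 197, 191, 193, 192, 181, 156, 130, 118, 115, 120, 132, 158, 177, 181, 178, 202, 231, 240, 242, 242, 242]
```

The pin rose 2.7 px, which is 10 mm, so it's at ≈ 20 mm. The pump hasn't moved.

Emit:
step_arm([
  [0,0,0.07,0,0],
  [0,0,0.105,0,0],
  [0,0,0.13,0,0],
  [0,0,0.14,0,0],
  [0,0,0.14,0,0],
  [0,0,0.14,0,0],
  [0,0,0.07,0,0],
  [0,0,0,0,0],
  [0,0,0,0,0],
  [0,0,0,0,0],
  [0,0,0,0,0],
  [0,0,0,0,0],
])

```text
time_s: 10.65
tcp_pos: [0.5428, -0.0007, 0.1522]
eef_rot: [179.9, 0.0, -68.2]
contact_force: [0.6, 0.6, 0.2]
gripper_width: 0.0004
gripper_force: 0.0
```

```bash
python3 -c "
from h import *
look(9);blob(9,1)"
```

```text
10.65 [ 0.54281632 -0.00065418  0.15215225] [0.62323347 0.62770016 0.23685588]
9 box [311 248  15   2  25]
9 box [306 258  13  19 176]
rows 248..:  [175, 207, 233, 241, 243, 243, 242, 241, 235, 219, 199, 192, 192, 192, 187, 168, 140, 121, 115, 115, 115, 116, 118, 132, 156, 177, 181, 178, 202, 232, 240, 242, 242, 242]
```

The edge went from 266.0 to 263.5, another 10 mm, so the pin is at ≈ 30 mm.

Emit:
step_arm([
  [0,0,0.07,0,0],
  [0,0,0.105,0,0],
  [0,0,0.13,0,0],
  [0,0,0.14,0,0],
  [0,0,0.14,0,0],
  [0,0,0.14,0,0],
  [0,0,0.07,0,0],
  [0,0,0,0,0],
  [0,0,0,0,0],
  [0,0,0,0,0],
  [0,0,0,0,0],
  [0,0,0,0,0],
])

```text
time_s: 11.75
tcp_pos: [0.5428, -0.0006, 0.1522]
eef_rot: [179.9, 0.0, -68.2]
contact_force: [-0.2, 0.5, -0.6]
gripper_width: 0.0004
gripper_force: 0.0
```

```bash
python3 -c "
from h import *
look(10);blob(10,1)"
```

```text
11.75 [ 0.54284418 -0.000634    0.15217267] [-0.18879487  0.5165369  -0.55564259]
10 box [311 248  15   2  25]
10 box [306 255  13  22 203]
rows 248..:  [175, 207, 233, 241, 242, 238, 222, 200, 191, 191, 193, 189, 173, 145, 123, 116, 116, 115, 115, 114, 114, 115, 117, 131, 156, 177, 180, 177, 203, 231, 240, 242, 242, 242]
```

The edge is at 260.6, which is z ≈ 0.170, so the pin is at 40 mm with no waist showing yet. One last stroke.

Emit:
step_arm([
  [0,0,0.07,0,0],
  [0,0,0.105,0,0],
  [0,0,0.13,0,0],
  [0,0,0.14,0,0],
  [0,0,0.14,0,0],
  [0,0,0.14,0,0],
  [0,0,0.07,0,0],
  [0,0,0,0,0],
  [0,0,0,0,0],
  [0,0,0,0,0],
  [0,0,0,0,0],
  [0,0,0,0,0],
])

```text
time_s: 12.85
tcp_pos: [0.5428, -0.0007, 0.1522]
eef_rot: [179.9, 0.0, -68.2]
contact_force: [0.1, -1.0, -1.3]
gripper_width: 0.0004
gripper_force: 0.0
```

```bash
python3 -c "
from h import *
look(11);blob(11,1)
for k in(10,11):
  g=cv2.imread(f'pics/side{k}.png').max(2);print(g[266:275,304:321])"
```

```text
12.85 [ 0.5428289  -0.00066342  0.15215519] [ 0.08721823 -1.02548601 -1.26034061]
11 box [311 248  15   2  24]
11 box [306 252  13  25 226]
rows 248..:  [176, 205, 227, 223, 206, 193, 191, 193, 190, 177, 149, 126, 116, 115, 115, 116, 114, 115, 113, 114, 114, 117, 124, 144, 172, 187, 183, 177, 202, 232, 240, 242, 242, 242]
[[240 235 219 180 138 114 112 114 116 115 116 127 159 193 218 233 240]
 [237 224 203 168 130 110 111 113 115 117 114 123 154 180 206 227 239]
 [232 217 191 161 131 112 112 114 114 114 115 126 151 178 198 222 238]
 [229 210 189 168 138 116 113 113 114 116 118 130 157 179 195 217 234]
 [231 213 194 178 155 132 119 115 115 116 123 140 164 179 191 214 233]
 [235 217 194 183 171 152 136 129 126 129 141 160 175 182 192 217 235]
 [238 222 193 181 180 172 164 156 151 154 164 176 182 181 195 223 238]
 [240 229 203 178 177 182 184 180 175 176 179 183 182 185 207 230 240]
 [241 236 221 193 179 179 183 183 180 179 179 182 189 206 225 236 241]]
[[240 234 215 172 131 113 110 113 114 114 114 125 157 193 219 233 240]
 [236 224 199 162 128 111 111 114 115 115 115 127 155 181 205 227 239]
 [233 216 189 166 140 118 112 115 113 114 117 131 158 180 199 222 237]
 [230 211 191 177 157 133 120 115 117 116 123 140 164 182 195 217 233]
 [231 214 195 187 175 153 130 121 120 123 134 151 169 182 193 215 233]
 [234 217 194 188 184 169 152 141 140 143 155 170 178 183 192 218 235]
 [237 222 194 182 185 183 177 172 169 171 178 184 183 182 193 222 238]
 [240 229 202 179 179 186 189 188 187 187 186 186 182 186 207 230 239]
 [242 236 221 194 179 182 185 184 183 182 183 183 189 205 225 237 241]]
```

The edge is at 257.8, which is z ≈ 0.180, and the foot of the pin has narrowed, which is the waist showing. The pin is fully out. I'll lift straight away and hand in.

Emit:
step_arm([
  [0,0,-0.1,0,0],
  [0,0,-0.2,0,0],
  [0,0,-0.3,0,0],
  [0,0,-0.4,0,0],
  [0,0,-0.5,0,0],
  [0,0,-0.5,0,0],
  [0,0,-0.5,0,0],
  [0,0,-0.5,0,0],
])

```text
time_s: 13.62
tcp_pos: [0.5431, -0.0004, 0.2774]
eef_rot: [179.9, 0.0, -68.2]
contact_force: [-0.8, -0.6, -0.1]
gripper_width: 0.0004
gripper_force: 0.0
```

```bash
python3 -c "
from h import *
look(12);blob(12,1)
print(workorder.close_job())"
```

```text
13.6167 [ 5.43134460e-01 -4.45728668e-04  2.77392903e-01] [-0.7907267  -0.58439302 -0.12073206]
12 box [306 252  13  25 225]
rows 248..:  [240, 241, 239, 227, 207, 194, 192, 193, 191, 177, 150, 127, 118, 117, 116, 116, 116, 115, 114, 115, 116, 117, 126, 144, 173, 186, 183, 178, 203, 231, 240, 242, 242, 242]
the job is handed in; nothing more can be done
None
```

I primed the small white pump with five full strokes: the pin measures fully out at about 50 mm, the plunger was released to spring back up, the arm is clear, and the job was handed in at about 13.7 s.

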